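# Rack the washed filter plates and lay the retaining bar

## Robot

A 7-joint arm with a two-finger parallel gripper is mounted at the origin on the work surface. World frame = base frame: x ahead of the robot, y to its left, z up, the work surface at z = 0. Lengths are in m, angles in rad, forces in N, time in s.
With the tool pointing down it reaches from about 0.425 to 0.825 m from the base axis. Payload 3.6 kg.
Tool frame: the origin (TCP) lies where the fingers leave the gripper's body, on its centre line; the fingertips stand 73 mm ahead of it and the grasp point (between the pads) lies 54 mm ahead of it; z points along the fingers, y is the line along which they close (so a half turn about z gives the same grasp; the last joint's range is limited). The gripper opens to 85 mm and grips with 20 to 120 N. Pads are 22 mm wide; open, the fingers measure 114 mm over their backs; the gripper's body (76 mm by 85 mm) begins 54 mm behind the grasp point. The pads swing forward as they close: fully open they stand 13 mm farther back than shut.
Start: joints at [-1.216, 0.615, -0.013, 1.423, 0.008, 1.103, -0.04], TCP at [0.242, 0.603, 0.304] pointing down, gripper open.
Joint ranges: [-3.12, 3.12], [-0.3, 2.06], [-1.34, 1.32], [0.26, 2.42], [-1.36, 4.5], [0.01, 1.98], [-2.84, 2.84]. Speed limits (rad/s): [2.79, 2.79, 3.14, 3.14, 3.14, 3.14, 3.14].

## Interface

Orientations are given as a unit quaternion [x, y, z, w].
In Python, from station import arm, snapshot, camera_info, ticket gives the robot as it stands. Calls block until the motion is done:
- arm.movep(position, orientation): joint-space move of the TCP to a pose.
- arm.line_to(position, velocity=0.15, ori=None): straight line of the TCP; ori=None keeps the orientation; velocity is the mean speed in m/s.
- arm.move_j(angles): joint-space move.
- arm.move_gripper(opening, effort=None): opening from 0.0 (shut) to 1.0 (fully open); effort is the grip in N (None keeps the last); returns when the fingers have stopped.
- arm.pause(seconds).
- arm.ik(position, orientation): joint angles nearest the present ones, or None.
- snapshot(name): name is "side" or "top"; returns the picture (400x640x3 uint8, blue, green, red); there is no depth.
- camera_info(name): a dict with "fx", "fy", "cx", "cy" (pixels), "R" (3x3) and "t" (3): a world point X has camera coordinates R X + t. Camera axes: x right, y down, z forward; pixel columns grow to the right and rows downward; lengths in m; the calibration is good to about 2 mm. A picture is of the moment at which its call begins. camera_info takes no time and is no camera call.
A pose or a line that the arm cannot do raises arm.MotionError and nothing moves.
- ticket.finish_job(): hands the job in; it is judged then, once.
Readings, each from a call of its own:
- arm.read_time(): time.
- arm.read_joint_positions(): joint angles.
- arm.read_dq(): joint speeds.
- arm.read_effort(): joint torques, N m.
- arm.read_tool_pos(): TCP position.
- arm.read_eef_rot(): TCP orientation.
- arm.read_ft_force(): force on the tool from outside, world axes, zero at the start.
- arm.read_wrist_torque(): the same for the moment, N m.
- arm.read_opening(): opening from 0.0 (shut) to 1.0 (fully open).
- arm.read_finger_force(): force on a finger pad.
Only numpy, scipy, OpenCV 4.12 (cv2) and the standard library are available. Lean on these libraries where they do the work, as an engineer would, in place of code of your own. Each camera call takes 0.05 s, during which the arm holds its last target. There are 200 camera calls.

## Task

Take the two filter plates that lean on the draining stand and stand each one on edge, the same way up, in a free slot of the rack: fully down in the slot and centred across the two toothed rails. Then lay the retaining bar, grip block up, across the rack over the plates so that it lies fully down in the notches of both end posts with its grip block about midway between them. Leave the plate that is already in the rack standing there, and leave the other things on the table alone.

Things in the scene. Friction and masses are not known exactly. Their poses are not given: they have to be found in the camera images.
- plate_a: white plastic filter plate, 10 mm thick (its x), 100 mm wide (its y), 120 mm tall (its z), 0.14 kg, both faces alike; origin at the centre of its 10 x 100 mm bottom edge face. At the start it leans on the near easel of the draining stand: bottom edge on the ledge, top edge leaning 25 degrees from vertical towards the stand's -x side (the robot side); its upper 60 mm stand free on both faces.
- plate_b: white plastic filter plate, 10 mm thick (its x), 100 mm wide (its y), 120 mm tall (its z), 0.14 kg, both faces alike; origin at the centre of its 10 x 100 mm bottom edge face. At the start it leans in the same way on the far easel, 104 mm behind plate_a.
- plate_c: white plastic filter plate, 10 mm thick (its x), 100 mm wide (its y), 120 mm tall (its z), 0.14 kg, both faces alike; origin at the centre of its 10 x 100 mm bottom edge face. It already stands upright in one of the rack's three slots (which one varies).
- plate_a_top (a point): centre of plate_a's top edge, 120 mm along its z from its origin
- plate_b_top (a point): centre of plate_b's top edge, 120 mm along its z from its origin
- stand: fixed steel draining stand, base 240 x 110 x 10 mm, with two 70 mm wide sloping easels; origin at the base's underside, 65 mm to the robot side of the base's centre, x is the direction in which the two leaning plates stand one behind the other (they lean towards -x), z up. It changes sides with the rack.
- rack: fixed rack, origin at the centre of its underside, z up: steel base 236 (x) x 110 (y) x 10 mm, two rails of black pointed teeth at y = -31 and +31 mm (16 mm wide, tips 59 mm above the table), a steel post at each end (x = -109 and +109 mm, 16 mm thick, 66 mm wide, top 160 mm above the table). Three slots between the teeth, at x = -56, 0, +56 mm; a seated plate's normal lies along x.
- slot0 (a point): floor centre of the rack's slot at x = -56 mm, 10 mm above the table; slot 14 mm wide (x), straight walls 28 mm deep, sloping mouth above; a seated plate's top is 130 mm above the table
- slot1 (a point): floor centre of the rack's middle slot, same sizes
- slot2 (a point): floor centre of the rack's slot at x = +56 mm, same sizes
- gap_a: thin dark rubber strip on the floor of one of the two slots that are free at the start; its origin is the centre of that slot's floor
- gap_b: the same in the other slot that is free at the start
- notch0 (a point): centre of the notch floor of the post at the rack's -x end: notch 26 mm wide (y), open along x, floor 140 mm above the table, cheek tips 160 mm above it
- notch1 (a point): centre of the notch floor of the post at the rack's +x end, same sizes
- bar: aluminium retaining bar 256 (x) x 20 (y) x 12 mm, lying on the table, 0.22 kg, with a grip block 50 (x) x 16 (y) x 24 mm standing on its middle (36 mm high in all); origin at the centre of its underside, x along it
- bar_grip (a point): middle of the bar's grip block, 26 mm above the bar's underside
- ferrule: bystander: loose steel pipe ring, 50 mm across, 22 mm high; origin at the centre of its underside
- hop_jar: bystander: loose amber jar, 64 mm across, 85 mm high; origin at the centre of its underside
- spanner: bystander: loose spanner 160 mm long lying on the table, origin under its middle, x along it
Mind the look-alikes: they are no part of the job. What is shaped like the plate_b but orange is not meant.

How it is judged:
On the way:
1. both leaning plates stand fully down in slots of the rack (x of plate_a in the frame of rack between -0.062 and 0.062 m and y of plate_a in the frame of rack between -0.018 and 0.018 m and z of plate_a in the frame of rack between 0.006 and 0.014 m and angle between each of plate_a, plate_b's own z axis and vertical below 0.2 rad and angle between the x axis of each of plate_a, plate_b and the x axis of rack, either way round below 0.2 rad and x of plate_b in the frame of rack between -0.062 and 0.062 m and y of plate_b in the frame of rack between -0.018 and 0.018 m and z of plate_b in the frame of rack between 0.006 and 0.014 m), for 0.2 s.
At the end, for the whole second after the job is handed in: All three plates at rest in rack slots, same way up: within 4 mm of the slot floor, 0.2 rad of upright and square, 18 mm of centred across. Bar at rest in both notches, grip up: underside within 4 mm of the notch floors, 20 mm lengthwise, 6 mm crosswise, 0.06 rad in line (all of step 1 and x of plate_c in the frame of rack between -0.062 and 0.062 m and y of plate_c in the frame of rack between -0.018 and 0.018 m and z of plate_c in the frame of rack between 0.006 and 0.014 m and angle between plate_c's own z axis and vertical below 0.2 rad and angle between the x axis of plate_c and the x axis of rack, either way round below 0.2 rad and x of bar in the frame of rack between -0.02 and 0.02 m and y of bar in the frame of rack between -0.006 and 0.006 m and z of bar in the frame of rack between 0.136 and 0.144 m and angle between the x axis of bar and the x axis of rack, either way round below 0.06 rad and angle between bar's own z axis and vertical below 0.1 rad and linear speed of each of plate_a, plate_b, plate_c, bar below 0.02 m/s); the robot touches nothing.
It fails at once if a bystander is shifted by more than 40 mm (distance of any of ferrule, hop_jar, spanner from where it was at the start of the episode above 0.04 m).
It fails at once if the plate that was already in the rack is lifted, tipped or shifted by more than 25 mm (distance of plate_c from where it was at the start of the episode above 0.025 m or angle between plate_c's own z axis and vertical above 0.3 rad).
It also fails if it takes over 72 s, if anything falls off the work surface, if the arm or the gripper's body presses on something with over 40 N, if the wrist force passes 120 N, or if a joint passes its speed limit or range.

## Working session

There is one attempt and no reset: what is moved stays moved. The work goes in short steps, each a Python script; the robot and the scene stay as the last script left them, time stands still between calls to the robot, and variables do not carry over. Pictures are saved under pics/ and viewed, at most 10 in all, crops included, and the job is handed in when it is done.

```bash
ls; mkdir -p pics
python3 - <<'E'
from station import arm, snapshot, camera_info
import cv2
for n in("side","top"):
    cv2.imwrite(f"pics/{n}0.png",snapshot(n)); c=camera_info(n); print(n,c)
print(arm.read_tool_pos(),arm.read_eef_rot(),arm.read_time())
E
```

```text
pics
side {'fx': 493.65886497361373, 'fy': 493.65886497361373, 'cx': 321.8692869801508, 'cy': 202.75136381573975, 'R': array([[-0.97083541, -0.23965638, -0.00658909],
       [-0.15807355,  0.66052744, -0.73397293],
       [ 0.18025357, -0.71152535, -0.67914676]]), 't': array([0.60121756, 0.14782372, 1.29716511])}
top {'fx': 516.6547875198976, 'fy': 516.6547875198976, 'cx': 323.49982973350745, 'cy': 197.15158953481662, 'R': array([[ 0.00401375, -0.99984171,  0.01733347],
       [-0.98485998, -0.00695645, -0.17321208],
       [ 0.17330524, -0.01637581, -0.98473201]]), 't': array([0.01437611, 0.58648404, 1.23070515])}
[0.24136701 0.60296474 0.30286145] [ 1.89206116e-01  9.81936713e-01 -1.13842262e-03 -2.01695124e-04] 0.1
```

View pics/side0.png

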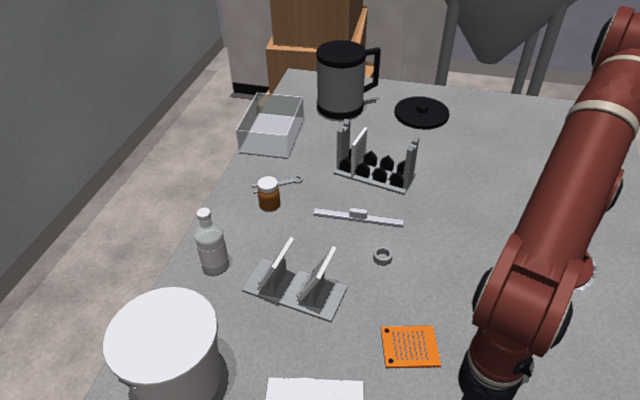

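View pics/top0.png

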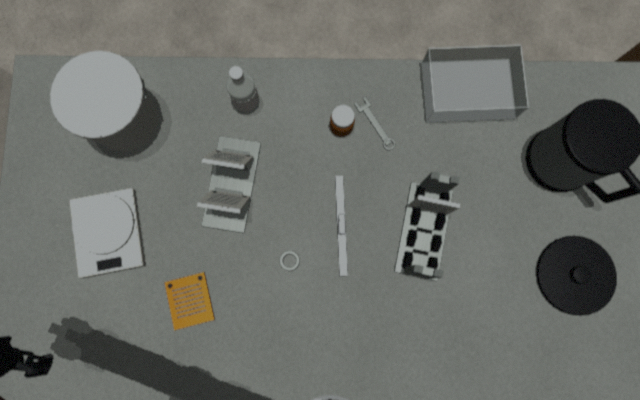

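The two plates in the stand appear at top (225,203) and (228,160); side (318,268) and (283,258). The rack is at top (428,225), with plate_c in its far slot, and the bar is at top (341,225). Three things could be mistaken for the plates: the orange plate at top (190,300), the white scale at (105,230), and the already seated plate_c at (432,203). I choose the two white leaning plates.

Run:
```python
import cv2,numpy as np
t=cv2.imread("pics/top0.png");s=cv2.imread("pics/side0.png")
def crop(im,x0,y0,x1,y1,k):
    c=cv2.resize(im[y0:y1,x0:x1],None,fx=k,fy=k,interpolation=cv2.INTER_CUBIC)
    c=cv2.convertScaleAbs(c,alpha=1.2)
    for x in range((x0+9)//10*10,x1,10):
        cv2.line(c,((x-x0)*k,0),((x-x0)*k,6 if x%50 else 14),(0,0,255),1)
    for y in range((y0+9)//10*10,y1,10):
        cv2.line(c,(0,(y-y0)*k),(6 if y%50 else 14,(y-y0)*k),(0,0,255),1)
    return c
a=crop(t,190,130,270,240,5);b=crop(t,390,165,470,285,5)
h=600;P=lambda c:cv2.copyMakeBorder(c,0,h-c.shape[0],0,0,cv2.BORDER_CONSTANT)
cv2.imwrite("pics/tc.png",np.hstack([P(a),P(b)]))
a=crop(s,235,225,355,325,5);b=crop(s,325,115,425,195,2)
cv2.imwrite("pics/sc.png",np.hstack([P(a),P(b)]))
```

```text
(no output)
```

View pics/tc.png

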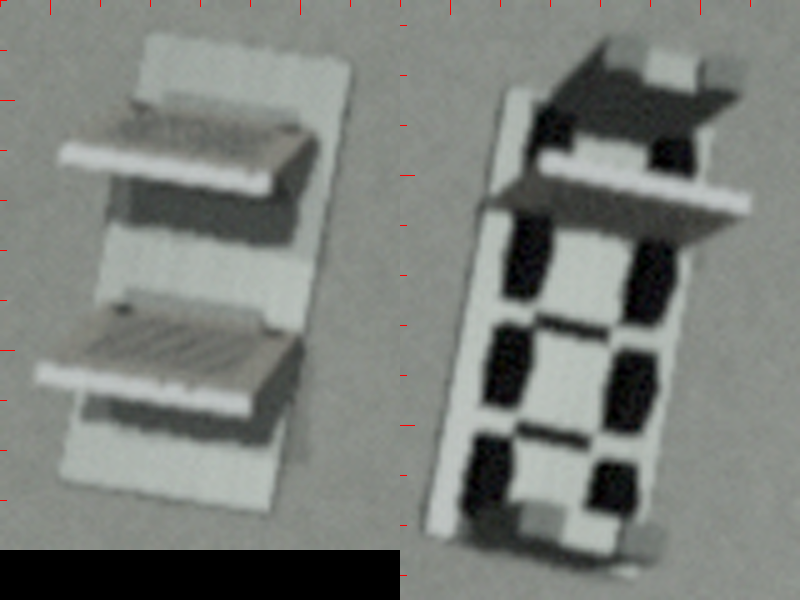

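View pics/sc.png

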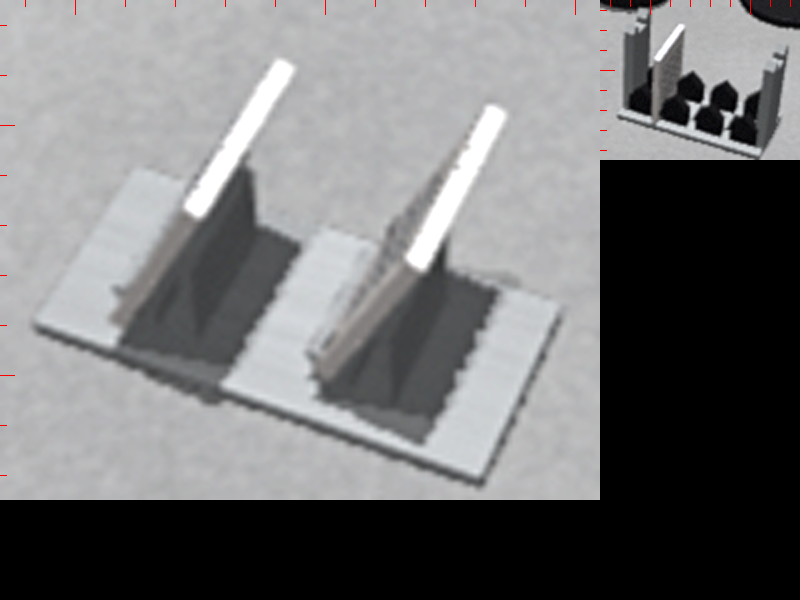

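The crops confirm the choice. The bright top edge of plate_a runs from (197,204) to (240,211) in the top image, and plate_b's from (202,160) to (244,167). Plate_c is in the far slot, and the rubber strips of the two free slots sit at (424,230) and (420,252). Next I turn these pixels into positions.

```bash
cat > h.py <<'E'
import numpy as np,cv2
from station import arm,snapshot,camera_info
from scipy.spatial.transform import Rotation as Ro
C={n:camera_info(n) for n in("side","top")}
def ray(n,p):
    c=C[n];d=c["R"].T@np.array([(p[0]-c["cx"])/c["fx"],(p[1]-c["cy"])/c["fy"],1.]);return -c["R"].T@c["t"],d/np.linalg.norm(d)
def plane(n,p,z):
    o,d=ray(n,p);return o+d*(z-o[2])/d[2]
def tri(pt,ps):
    A=np.zeros((3,3));b=np.zeros(3);L=[ray("top",pt),ray("side",ps)]
    for o,d in L:
        M=np.eye(3)-np.outer(d,d);A+=M;b+=M@o
    X=np.linalg.solve(A,b);return X,[round(1e3*np.linalg.norm(np.cross(X-o,d)),1) for o,d in L]
def proj(n,X):
    c=C[n];q=c["R"]@X+c["t"];return np.array([c["fx"]*q[0]/q[2]+c["cx"],c["fy"]*q[1]/q[2]+c["cy"]])
E
cat > m.py <<'E'
from h import *
np.set_printoptions(precision=4,suppress=True)
T1=lambda X,Y:(190+(X+.5)/5-.5,130+(Y+.5)/5-.5)
T2=lambda X,Y:(390+(X-400+.5)/5-.5,165+(Y+.5)/5-.5)
S1=lambda X,Y:(235+(X+.5)/5-.5,225+(Y+.5)/5-.5)
st=np.array([plane("top",T1(*p),.01)[:2] for p in[(148,33),(352,65),(270,510),(62,478)]])
ss=np.array([plane("side",S1(*p),.01)[:2] for p in[(138,165),(33,325),(482,478),(562,305)]])
print("stand top",st,st.mean(0),"side",ss,ss.mean(0))
print("yaw",np.degrees(np.arctan2(*(st[0]+st[1]-st[2]-st[3])[::-1])))
# plate top edges: left end (+y) is the camera end in side
for n,l,r,sl,sr in[("a",(36,372),(252,406),(415,262),(497,110)),("b",(60,153),(272,184),(195,210),(285,65))]:
    L=tri(T1(*l),S1(*sl));R=tri(T1(*r),S1(*sr));d=R[0]-L[0]
    print(n,L,R,"mid",(L[0]+R[0])/2,"len",np.linalg.norm(d),"normal yaw",np.degrees(np.arctan2(d[0],-d[1])))
    Lp,Rp=[plane("top",T1(*q),.1275)[:2] for q in(l,r)];print("  planes",(Lp+Rp)/2)
k=[plane("top",T2(*p),.01)[:2] for p in[(505,88),(427,535)]]
print("rack left edge",k,np.linalg.norm(k[0]-k[1]),"yaw",np.degrees(np.arctan2(*(k[0]-k[1])[::-1])))
g=[plane("top",T2(*p),.011)[:2] for p in[(572,327),(553,436)]];print("gaps",g,np.linalg.norm(g[0]-g[1]))
c=[plane("top",T2(*p),.13)[:2] for p in[(540,161),(750,205)]];print("plate c",np.mean(c,0))
yaw=np.radians(0);
# bar
im=cv2.imread("pics/top0.png");m=np.zeros(im.shape[:2],np.uint8);m[165:290,325:360]=(im[165:290,325:360].min(2)>im[165:290,325:360].min(2).mean()+35)*255
cs,_=cv2.findContours(m,0,1);q=np.vstack([x for x in cs if cv2.contourArea(x)>30]);r=cv2.minAreaRect(q);print("bar",r)
w=np.array([plane("top",p,.012)[:2] for p in cv2.boxPoints(r)]);print(w,w.mean(0))
im=cv2.imread("pics/side0.png");m=np.zeros(im.shape[:2],np.uint8);m[200:232,305:410]=(im[200:232,305:410].min(2)>im[200:232,305:410].min(2).mean()+35)*255
cs,_=cv2.findContours(m,0,1);q=np.vstack([x for x in cs if cv2.contourArea(x)>30]);r=cv2.minAreaRect(q);print("bar side",r)
print(np.mean([plane("side",p,.012)[:2] for p in cv2.boxPoints(r)],0))
E
python3 m.py
```

```text
stand top [[0.753  0.2895]
 [0.7367 0.1829]
 [0.5039 0.2184]
 [0.5195 0.3237]] [0.6283 0.2536] side [[0.7356 0.1811]
 [0.7522 0.2918]
 [0.5168 0.3258]
 [0.501  0.2185]] [0.6264 0.2543]
yaw -8.500713855954169
a (array([0.5522, 0.3094, 0.1394]), [np.float64(0.6), np.float64(0.6)]) (array([0.5377, 0.2107, 0.136 ]), [np.float64(0.5), np.float64(0.5)]) mid [0.545  0.26   0.1377] len 0.09984051377370298 normal yaw -8.349986779329216
  planes [0.5471 0.2621]
b (array([0.6556, 0.3032, 0.1386]), [np.float64(0.8), np.float64(0.8)]) (array([0.6427, 0.2049, 0.1345]), [np.float64(0.6), np.float64(0.6)]) mid [0.6491 0.254  0.1365] len 0.09924464394733332 normal yaw -7.481360641508837
  planes [0.652  0.2559]
rack left edge [array([ 0.6344, -0.2079]), array([ 0.4056, -0.1629])] 0.2331991462949374 yaw -11.117052721933938
gaps [array([ 0.5105, -0.2387]), array([ 0.4553, -0.2274])] 0.05638805365888032
plate c [ 0.5648 -0.2495]
bar ((341.3522644042969, 225.4844512939453), (97.25833892822266, 6.097010135650635), 87.47388458251953)
[[ 0.6461 -0.0155]
 [ 0.6469 -0.0312]
 [ 0.3992 -0.0413]
 [ 0.3985 -0.0261]] [ 0.5227 -0.0285]
bar side ((358.3668212890625, 213.24891662597656), (89.07833099365234, 9.647951126098633), 7.594643592834473)
[ 0.5233 -0.0403]
```

```bash
cat >> h.py <<'E'
np.set_printoptions(precision=4,suppress=True)
YS=np.radians(-8.3);YR=np.radians(-11.2);SG=None
def frame(yaw,tilt,s):
    """tool frame gripping a plate: -> rotation, plate z axis"""
    h=np.array([np.cos(yaw),np.sin(yaw),0]);u=np.array([0,0,1.])
    p=-np.sin(tilt)*h+np.cos(tilt)*u;y=s*(np.cos(tilt)*h+np.sin(tilt)*u);z=-p
    return Ro.from_matrix(np.column_stack([np.cross(y,z),y,z])).as_quat(),p
TA=np.array([.545,.260,.1372]);TB=np.array([.6491,.2545,.1372])
RC=np.array([.5102,-.2385]);RX=np.array([np.cos(YR),np.sin(YR)])
SL={i:np.r_[RC+RX*d,.01] for i,d in enumerate((-.056,0,.056))}
TILT=np.radians(25)
def st(m=""): print(m,round(arm.read_time(),2),arm.read_tool_pos(),"F",arm.read_ft_force(),"op",round(arm.read_opening(),3),"ff",arm.read_finger_force())
E
python3 - <<'E'
from h import *
q0=np.array(arm.read_joint_positions())
for s in(1,-1):
    for nm,T in(("a",TA),("b",TB)):
        q,p=frame(YS,TILT,s)
        for off in(.034,.12): print(s,nm,off,arm.ik(list(T+off*p),list(q)))
    q,p=frame(YR,0,s)
    for i in(0,1):
        for z in(.164,.37): print(s,"slot",i,z,arm.ik([*SL[i][:2],z],list(q)))
    for c,yaw in(((.522,-.029),np.radians(2.4)),(RC,YR)):
        q,p=frame(yaw+np.pi/2,0,s)
        for z in(.08,.3): print(s,"bar",z,arm.ik([*c,z],list(q)))
E
```

```text
1 a 0.034 [-0.9218  0.6793  0.4809  1.9885 -0.0448  0.1974 -0.6887]
1 a 0.12 [-1.0311  0.5227  0.5439  1.994   0.0763  0.3594 -0.8042]
1 b 0.034 [-0.7648  0.7668  0.4381  1.7378 -0.1365  0.3287 -0.5176]
1 b 0.12 [-0.8436  0.6261  0.4846  1.7613 -0.0523  0.4515 -0.5928]
1 slot 0 0.164 [ 0.0898  0.6473  0.5076  1.9892 -0.5176  0.634   0.742 ]
1 slot 0 0.37 [-0.2269  0.4681  0.9899  1.74   -0.423   1.1654  0.6899]
1 slot 1 0.164 [ 0.0961  0.704   0.4863  1.8385 -0.4782  0.7174  0.656 ]
1 slot 1 0.37 [-0.164   0.5552  0.9412  1.597  -0.4687  1.2318  0.6694]
1 bar 0.08 [ 0.0918  0.7579 -0.1198  1.9832  0.2067  0.4119  1.4275]
1 bar 0.3 [-0.067   0.4231  0.1163  1.7981 -0.0598  0.9238  1.6879]
1 bar 0.08 [ 0.4689  0.7912 -0.1115  1.8689  0.1688  0.4905  1.6165]
1 bar 0.3 [ 0.1492  0.5042  0.3854  1.6949 -0.2197  0.9853  1.9886]
-1 a 0.034 [-0.5953  0.6303 -0.022   1.9787  1.0002  0.3673  1.4685]
-1 a 0.12 [-0.5522  0.4771 -0.1556  1.9798  0.8337  0.5344  1.6194]
-1 b 0.034 [-0.4109  0.73   -0.1508  1.7259  0.8598  0.4823  1.7576]
-1 b 0.12 [-0.4033  0.5918 -0.2164  1.7469  0.7542  0.6023  1.8454]
-1 slot 0 0.164 [-0.2231  0.8952  1.1311  1.9978 -1.022   0.9748 -1.8916]
-1 slot 0 0.37 [-0.2924  0.527   1.1378  1.7415 -0.5102  1.2081 -2.3538]
-1 slot 1 0.164 [-0.2112  0.9545  1.131   1.8476 -1.0125  1.0563 -1.9933]
-1 slot 1 0.37 [-0.2417  0.6322  1.1358  1.599  -0.5906  1.2957 -2.3504]
-1 bar 0.08 [-0.3065  0.8189  0.5069  1.9956 -0.7791  0.529  -0.767 ]
-1 bar 0.3 [-0.4899  0.5144  0.7715  1.8105 -0.423   0.9893 -1.0737]
-1 bar 0.08 [ 0.1536  0.8271  0.3953  1.8792 -0.5734  0.5497 -0.834 ]
-1 bar 0.3 [-0.2544  0.7558  1.1987  1.7065 -0.749   1.218  -0.6313]
```

```bash
cat >> h.py <<'E'
def pick(T,op=.55,d=.034):
    q,p=frame(YS,TILT,1)
    arm.move_gripper(op,40)
    arm.movep(list(T+.12*p),list(q)); st("hover")
    arm.line_to(list(T+d*p),.12); st("at")
    arm.move_gripper(0,40); st("gripped")
    return p
def lift(T,p):
    arm.line_to(list(T+.15*p),.15); st("lifted")
def carry(i):
    q,_=frame(YR,0,1);arm.movep([*SL[i][:2],.36],list(q)); st("over slot")
E
python3 - <<'E'
from h import *
p=pick(TA); lift(TA,p); carry(1)
cv2.imwrite("pics/s1.png",np.hstack([snapshot("side")[40:240,240:560],snapshot("top")[120:320,320:640]]))
st()
E
```

```text
hover 2.18 [0.4947 0.269  0.246 ] F [-0.693  -0.0347  0.4748] op 0.552 ff 0.0
at 3.05 [0.5309 0.2623 0.1685] F [-0.9065 -0.4672  0.4328] op 0.551 ff 0.0
gripped 3.47 [0.5309 0.2624 0.1688] F [-2.4813  1.318   4.3089] op 0.114 ff 40.30792057514191
lifted 4.39 [0.4818 0.2689 0.2723] F [ 0.2051  0.0561 -1.3089] op 0.112 ff 39.47877287864685
over slot 6.24 [ 0.5109 -0.2368  0.3594] F [ 0.5362  0.0771 -0.7579] op 0.111 ff 39.469077587127686
 6.34 [ 0.5109 -0.2368  0.3596] F [ 0.1035 -0.1754 -0.9274] op 0.11 ff 39.46900963783264
```

View pics/s1.png

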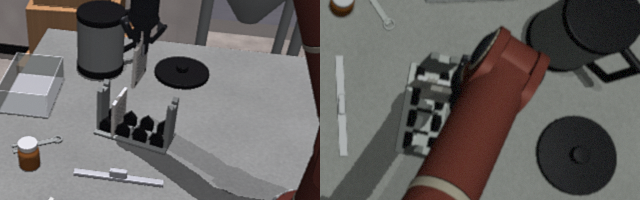

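The side view shows plate_a in the gripper, above and behind plate_c. I'll lower it in steps and watch the force.

```bash
cat >> h.py <<'E'
def lower(i,z0=.205,z1=.1655):
    x,y=SL[i][:2]
    arm.line_to([x,y,z0],.15); st("z0"); f0=np.array(arm.read_ft_force()); z=z0
    while z>z1:
        z=max(z-.008,z1); arm.line_to([x,y,z],.06); f=np.array(arm.read_ft_force())-f0
        print(round(z,4),f,np.round(arm.read_tool_pos(),4))
        if np.linalg.norm(f)>12: print("contact"); return False
    return True
E
python3 - <<'E'
from h import *
lower(1); st()
E
```

```text
z0 7.53 [ 0.5108 -0.2389  0.2059] F [-0.3247  1.0073 -0.8102] op 0.111 ff 39.46197867393494
0.197 [ 0.4983 -1.528   0.3371] [ 0.5101 -0.2384  0.1968]
0.189 [ 0.3637 -1.0037  0.0897] [ 0.5099 -0.2383  0.1884]
0.181 [ 1.5868 -0.9224 -1.0928] [ 0.5099 -0.2383  0.1804]
0.173 [-0.2465 -1.2471 -0.3501] [ 0.5099 -0.2383  0.1724]
0.1655 [ 0.5616 -1.7876 -0.0159] [ 0.5103 -0.2386  0.1654]
 8.93 [ 0.5103 -0.2386  0.1654] F [ 0.2369 -0.7803 -0.8261] op 0.111 ff 39.59010601043701
```

```bash
cat >> h.py <<'E'
def release():
    arm.move_gripper(.34); st("released"); x,y,z=arm.read_tool_pos(); arm.line_to([x,y,z+.08],.15)
E
python3 - <<'E'
from h import *
release()
q,_=frame(YS,TILT,1)
p=pick(TB,.5); lift(TB,p); carry(0); ok=lower(0); st(ok)
E
```

```text
released 9.26 [ 0.5101 -0.2384  0.1655] F [-0.1013 -0.0479  0.7779] op 0.338 ff 0.0
hover 12.07 [0.5996 0.2597 0.2463] F [1.1406 0.1815 0.9257] op 0.501 ff 0.0
at 12.94 [0.6352 0.2566 0.1686] F [-0.4413  0.4323 -0.4872] op 0.5 ff 0.0
gripped 13.33 [0.6351 0.257  0.1691] F [-1.8657 -0.0752  5.2925] op 0.112 ff 39.7715038061142
lifted 14.26 [0.5858 0.2634 0.2719] F [ 0.4677 -0.0571 -2.342 ] op 0.11 ff 39.34296369552612
over slot 16.13 [ 0.4561 -0.2263  0.3596] F [ 0.0844  0.3396 -2.4022] op 0.11 ff 39.30864214897156
z0 17.32 [ 0.4558 -0.228   0.2057] F [-0.3057 -0.0859 -2.1135] op 0.109 ff 39.29542601108551
0.197 [ 1.0897 -0.8616  0.8538] [ 0.4552 -0.2274  0.1969]
0.189 [0.2357 0.0368 0.8319] [ 0.455  -0.2274  0.1885]
0.181 [ 1.3808 -0.4468  0.851 ] [ 0.455  -0.2275  0.1805]
0.173 [0.155  1.3697 0.008 ] [ 0.4551 -0.2274  0.1725]
0.1655 [ 1.3785 -0.3699  1.1026] [ 0.4558 -0.2282  0.1656]
True 18.73 [ 0.4558 -0.2282  0.1656] F [ 1.0728 -0.4557 -1.0108] op 0.109 ff 39.56406354904175
```

Run:
```python
from h import *
release(); x,y,z=arm.read_tool_pos(); arm.line_to([x,y,.3],.2)
q,_=frame(np.radians(2.4)+np.pi/2,0,1)
arm.move_gripper(.7)
arm.movep([.522,-.029,.28],list(q)); st()
s=snapshot("side"); cv2.imwrite("pics/s2full.png",s);t=snapshot("top");cv2.imwrite("pics/t2full.png",t)
a=cv2.resize(s[110:230,300:430],None,fx=4,fy=4,interpolation=2);b=cv2.resize(t[165:285,390:455],None,fx=4,fy=4,interpolation=2)
cv2.imwrite("pics/s2.png",np.hstack([a,b]))
```

```text
released 19.05 [ 0.4556 -0.2276  0.1656] F [ 0.6529 -0.8515  0.7993] op 0.342 ff 0.0
 21.6 [ 0.5218 -0.0303  0.28  ] F [-0.5119  0.1285  0.5067] op 0.7 ff 0.0
```

View pics/s2.png

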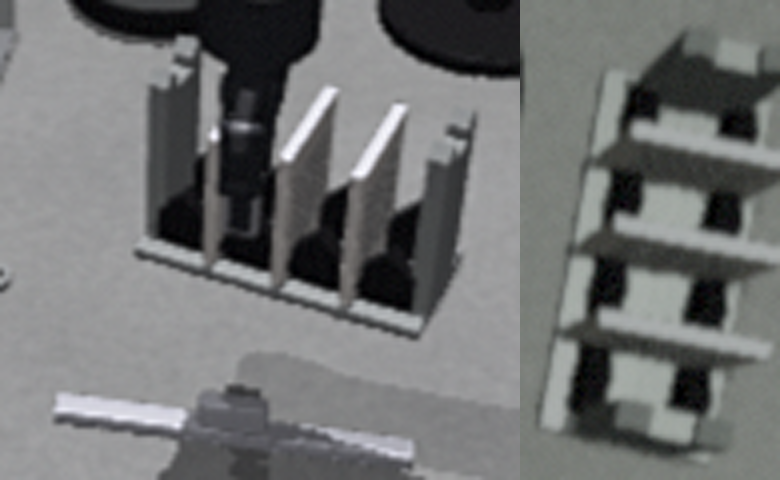

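All three plates stand upright, level and evenly spaced in the rack. Next, the bar.

Run:
```python
from h import *
arm.line_to([.5225,-.0295,.089],.15); st("at")
arm.move_gripper(0,60); st("gripped")
x,y,z=arm.read_tool_pos(); arm.line_to([.5225,-.0295,.33],.2); st("lift")
q,_=frame(YR+np.pi/2,0,1)
arm.movep([*RC,.33],list(q)); arm.line_to([*RC,.28],.15); st("over")
s=snapshot("side");t=snapshot("top");cv2.imwrite("pics/s3full.png",s);cv2.imwrite("pics/t3full.png",t)
a=cv2.resize(s[60:200,290:440],None,fx=3,fy=3,interpolation=2);b=cv2.resize(t[145:285,390:480],None,fx=3,fy=3,interpolation=2)
cv2.imwrite("pics/s3.png",np.hstack([a,b]))
```

```text
at 23.12 [ 0.523  -0.0296  0.0897] F [-0.0194 -0.6412 -0.3247] op 0.701 ff 0.0
gripped 23.59 [ 0.5228 -0.0292  0.0896] F [-1.1542  0.3546  5.9418] op 0.173 ff 59.54143166542053
lift 24.95 [ 0.5217 -0.0294  0.3286] F [ 0.1633 -0.5651 -3.2112] op 0.167 ff 58.543184995651245
over 26.28 [ 0.511  -0.2372  0.2802] F [ 0.6238 -0.1812 -2.1254] op 0.173 ff 58.569268584251404
```

View pics/s3.png

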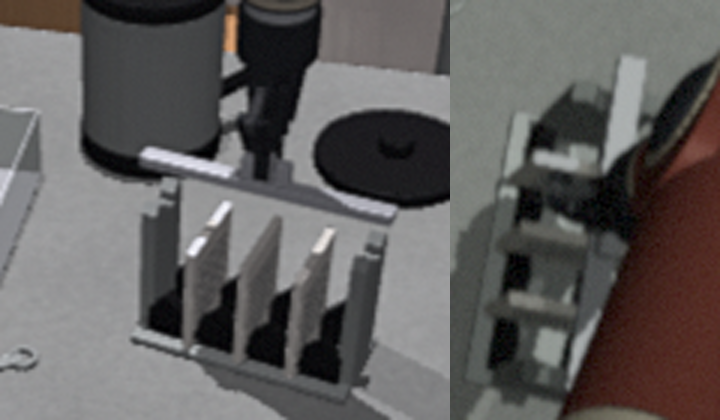

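The bar hangs level above the rack and in line with it. I'll check the notch floors seen at crop (672,68) and (591,533) against my rack frame before lowering.

Run:
```python
from h import *
t=cv2.imread("pics/top0.png").astype(float).mean(2)
n=np.array([-RX[1],RX[0]])
for sgn in(1,-1):
    # brightness profile across the post at notch-floor height
    for z in(.14,):
        v=[]
        for c in np.arange(-.03,.0301,.002):
            s=[cv2.getRectSubPix(t.astype(np.float32),(1,1),tuple(map(float,proj("top",np.r_[RC+RX*(sgn*.109+e)+n*c,z]))))[0,0] for e in(-.004,0,.004)]
            v.append(int(np.mean(s)))
        print(sgn,v)
T2=lambda X,Y:(390+(X-400+.5)/5-.5,165+(Y+.5)/5-.5)
for p in((672,68),(591,533)):
    w=plane("top",T2(*p),.14)[:2]-RC;print(w@RX,w@n)
```

```text
1 [88, 86, 86, 86, 88, 88, 81, 72, 88, 120, 134, 138, 138, 138, 138, 137, 137, 137, 136, 131, 117, 101, 91, 87, 86, 85, 85, 88, 89, 84, 67]
-1 [97, 97, 97, 94, 94, 95, 95, 91, 82, 95, 131, 147, 151, 151, 151, 151, 150, 150, 151, 151, 147, 133, 112, 101, 98, 95, 93, 93, 95, 96, 92]
0.10981754691616939 -0.0018109779493204652
-0.1096209913909533 0.0001707985274031504
```

Run:
```python
from h import *
n=np.array([-RX[1],RX[0]]);c=RC+.0007*n
q,_=frame(np.radians(-11.4)+np.pi/2,0,1)
arm.line_to([*c,.262],.1,list(q)); arm.pause(.3); f0=np.array(arm.read_ft_force()); st(); z=.262
while z>.2305:
    z=max(z-.006,.2305); arm.line_to([*c,z],.05); f=np.array(arm.read_ft_force())-f0
    print(round(z,4),f,arm.read_tool_pos(),arm.read_wrist_torque())
    if np.linalg.norm(f)>12: print("contact");break
```

```text
27.02 [ 0.5105 -0.238   0.2625] F [-0.3055 -0.7601 -2.9274] op 0.173 ff 58.57728123664856
0.256 [0.318  0.7851 0.4458] [ 0.51   -0.2376  0.2554] [-0.018  -0.0048  0.0109]
0.25 [0.5074 0.909  0.2149] [ 0.5101 -0.2376  0.2495] [ 0.0271  0.0017 -0.059 ]
0.244 [0.802  1.1706 0.4182] [ 0.5101 -0.2377  0.2435] [-0.0798 -0.0174  0.006 ]
0.238 [0.4503 0.7327 0.152 ] [ 0.5101 -0.2377  0.2376] [-0.0307 -0.031   0.0183]
0.232 [-0.1471  1.0568 -0.2142] [ 0.5101 -0.2376  0.2315] [-0.0634  0.0972 -0.0185]
0.2305 [0.482  0.7972 0.9173] [ 0.5103 -0.2378  0.2305] [0.0204 0.0524 0.0361]
```

Run:
```python
from h import *
x,y,z=arm.read_tool_pos(); arm.line_to([x,y,.2293],.03); st()
arm.move_gripper(.5); st("rel"); arm.line_to([x,y,.33],.15)
arm.movep([.45,.15,.35],list(arm.read_eef_rot())); st()
s=snapshot("side");t=snapshot("top")
a=cv2.resize(s[100:200,320:430],None,fx=4,fy=4,interpolation=2);b=cv2.resize(t[165:285,390:470],None,fx=4,fy=4,interpolation=2)[:400]
b=cv2.resize(t[165:285,390:470],(267,400),interpolation=2)
cv2.imwrite("pics/s4.png",np.hstack([a,b]))
```

```text
28.85 [ 0.5106 -0.2379  0.2296] F [-0.8693 -0.8204 -0.7687] op 0.17 ff 58.72030019760132
rel 29.23 [ 0.5104 -0.2379  0.2295] F [0.6375 0.4679 0.9526] op 0.499 ff 0.0
 31.52 [0.4506 0.1487 0.3499] F [-1.1501  0.6382 -0.3792] op 0.496 ff 0.0
```

View pics/s4.png

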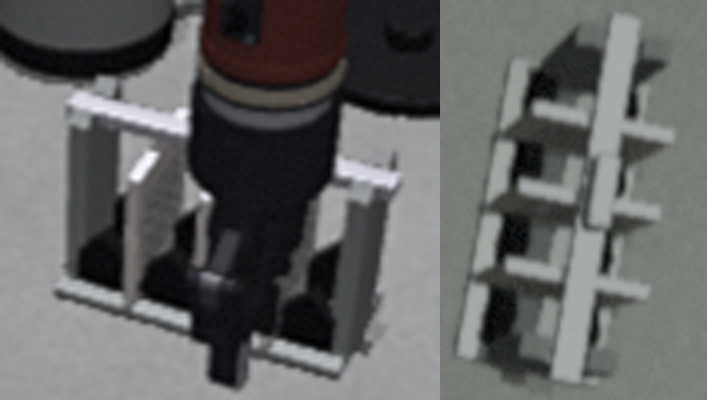

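The bar lies level between the cheeks of both posts with its grip block in the middle, and the three plates stand in their slots. I'm handing it in.

```bash
python3 -c "
from station import ticket
print(ticket.finish_job())"
```

```text
the job is handed in; nothing more can be done
None
```

I placed plate_a in slot1 and plate_b in slot0, left plate_c in slot2, laid the bar grip block up in both notches, and handed the job in at about 32 s; the last picture showed everything in place, but no verdict came back.

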